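# Walk the chopping block round to the stop bar

### The job

The heavy ironwood chopping block stands skewed on the bun counter: walk it round with pushes of the fingertips at its corners until its plain long side is parallel to the steel stop bar, and only then push it up flush against the bar, with neither end of the block sticking out past an end of the bar. No corner may strike the bar while the block is still clearly skewed. Only push the block, never lift or tip it, leave everything else on the counter where it is, and finish with the hand clear.

Things in the scene. Friction and masses are not known exactly. Their poses are not given: they have to be found in the camera images.
- block: Dark ironwood chopping block, 180 (x) by 120 (y) by 60 mm high, 1.2 to 1.8 kg, a flush steel band round its foot; slides stiffly on the counter. Origin: centre of underside; z up. Plain long side: full-height face at y = -60 mm. The other long side, y = +60, has an 18 mm wide step along its top, so is upright to 42 mm. Starts turned 30 to 65 degrees anticlockwise (from above) from home.
- stop_bar: Fixed steel angle bar on the counter, 270 mm long (its x), 38 mm high. Origin: on the counter, middle of the foot of its upright stop face, which is the plane y = 0 and looks along +y, to the block; z up. Leg 6 mm thick; a 5 mm thick foot reaches to y = -41 mm. Block home: its x and y axes parallel to the bar's in the same sense, its origin at bar y = 60 mm.
- face_a (a point): Point on the block's plain long side at its -x end corner: block frame (-90, -60, 20) mm.
- face_b (a point): Point on the block's plain long side at its +x end corner: block frame (90, -60, 20) mm.
- sauce_bottle: Bystander: amber bottle with red cap, 60 mm across, 190 mm tall, behind the bar. Origin: centre of its underside.
- spice_jar: Bystander: glass jar with steel cap, 50 mm across, 75 mm tall, behind the bar. Origin: centre of its underside.
- dip_dish: Bystander: small white dish, 80 mm across, 28 mm high, beyond the block on the side away from the robot. Origin: centre of its underside.
- tea_mug: Bystander: blue mug, 76 mm across, 85 mm tall, to the left. Origin: centre of its underside.
- scraper: Bystander: dough scraper lying flat, 110 by 86 mm, 16 mm high, to the left. Origin: centre of its underside.
- rolling_pin: Bystander: wooden rolling pin lying down, 260 mm long, 28 mm thick, to the right. Origin: underside of its middle as it starts.
There are look-alikes about, which are no part of the job. There is more than one size of the block; the one meant has the size given above.

How it is judged:
At the end, for the whole second after the job is handed in: Both ends of the block's plain long side lie within 6 mm of the bar's stop face, neither end sticks out past the bar (3 mm allowed), and the block stands flat and still on the counter (y of face_a in the frame of stop_bar between -0.004 and 0.006 m and y of face_b in the frame of stop_bar between -0.004 and 0.006 m and x of face_a in the frame of stop_bar above -0.138 m and x of face_b in the frame of stop_bar below 0.138 m and angle between block's own z axis and vertical below 0.05 rad and height (world z) of block below 0.004 m and linear speed of block below 0.01 m/s); the robot touches nothing.
It fails at once if a corner of the block presses on the bar while the block is more than 15 degrees out of parallel (contact force between block and stop_bar above 1 N and angle between the x axis of block and the x axis of stop_bar, either way round above 0.262 rad).
It fails at once if the block is lifted or tipped (height (world z) of block above 0.01 m or angle between block's own z axis and vertical above 0.12 rad).
It fails at once if a bystander is pushed, lifted or knocked over (moved more than 15 mm) (distance of any of sauce_bottle, spice_jar, dip_dish, tea_mug, scraper, rolling_pin from where it was at the start of the episode above 0.015 m).
It also fails if it takes over 72 s, if anything falls off the work surface, if the arm or the gripper's body presses on something with over 40 N, if the wrist force passes 120 N, or if a joint passes its speed limit or range.

### The arm

A 6-joint arm with a two-finger parallel gripper is mounted at the origin on the work surface. World frame = base frame: x ahead of the robot, y to its left, z up, the work surface at z = 0. Lengths are in m, angles in rad, forces in N, time in s.
With the tool pointing down it reaches from about 0.3 to 0.825 m from the base axis. Payload 5.4 kg.
Tool frame: the origin (TCP) lies at the very end of the fingers, on their centre line; the grasp point (between the pads) lies 19 mm behind it; z points along the fingers, y is the line along which they close (so a half turn about z gives the same grasp; the last joint's range is limited). The gripper opens to 92 mm and grips with 3 to 60 N. Pads are 20 mm wide; open, the fingers measure 128 mm over their backs; the gripper's body (75 mm by 189 mm) begins 69 mm behind the grasp point.
Start: joints at [-1.394, 0.158, 1.597, -0, 1.386, -0.21], TCP at [0.217, -0.533, 0.215] pointing down, gripper open.
Joint ranges: [-2.91, 2.91], [-0.94, 2.29], [0.18, 2.7], [-1.29, 4.43], [0.17, 2.64], [-3, 3]. Speed limits (rad/s): [2.57, 2.57, 3.14, 3.14, 3.14, 3.14].

### API

Orientations are given as a unit quaternion [x, y, z, w].
In Python, from plant import robot gives the robot as it stands.
- The arm moves only by the tool play_rows, never from a script. Its argument "commands" is a list of rows, each an object with "slide": the shift along the tool's x, y, z scaled (see below), a list of three; "rot": the turn, a rotation vector about the tool's x, y, z scaled (see below), a list of three. In form: [{"slide": [x, y, z], "rot": [rx, ry, rz]}, ...]. A call has 1 to 10 rows; each row is the pose to reach, as a shift and turn from the pose commanded when the call began, along the tool's axes at that moment; what a row does not reach only later rows make up. The controller multiplies each number of a shift by 200 mm and each number of a turn by 90 degrees. A row lasts 1/10 s, in which the tool goes at most 50 mm and 8.59 degrees, less where a joint would pass 70% of its speed; a pose out of reach is approached as far as the arm can. A call with a number of a shift or a turn outside -1 to 1 is refused whole. A call with a gripper value outside its range is refused whole. "jaw" is the opening, from 0 (shut) to 1 (fully open), set as the call begins (left out, the last holds). The fingers move at their own pace and stop on an object; "grip_force" is the grip in N (left out, the last holds). Time passes only in rows, so rows that repeat a pose let the fingers close. It gives the time, the measured TCP pose, the force, the opening and the grip force at its end, in the units of the state.
- robot.sense(): the state, without advancing time (a new reading comes with each control period).
- robot.grab_frame(name): name is "side" or "top"; returns the picture (420x560x3 uint8, red, green, blue); there is no depth.
- robot.calibration(name): a dict with "K" (3x3 intrinsics, pixels), "dist_coeffs" ([k1, k2, p1, p2, k3] as OpenCV has them; the pictures are not rectified), "xyz" and "rotation" of the camera in the world. Camera axes: x right, y down, z forward; pixel columns grow to the right and rows downward; lengths in m; the calibration is good to about 2 mm. A picture is of the moment at which its call begins. calibration takes no time and is no camera call.
- robot.job_done(): hands the job in; it is judged then, once.
The state is a dict: "time_s": time; "joint_pos": joint angles; "joint_velocities": joint speeds; "tau": joint torques, N m; "tool_pos": TCP position; "tcp_rot": TCP orientation; "force": force on the tool from outside, world axes, zero at the start; "moment": the same for the moment, N m; "grip_width": opening from 0.0 (shut) to 1.0 (fully open); "grasp_force": force on a finger pad.
Only numpy, scipy, OpenCV 4.12 (cv2) and the standard library are available. Lean on these libraries where they do the work, as an engineer would, in place of code of your own. Each camera call takes 0.05 s, during which the arm holds its last target. There are 200 camera calls.

## Working session

There is one attempt and no reset: what is moved stays moved. The work goes in short steps, Python scripts to look and compute and a tool call to move; the robot and the scene stay as the last step left them, time stands still between calls to the robot, and variables do not carry over. Pictures are saved under pics/ and viewed, at most 10 in all, crops included, and the job is handed in when it is done.

Besides the shell and the picture viewer there is one more tool, called as name(argument=value, ...) on one line, values as JSON. play_rows: Moves the arm, as the interface text tells. Shifts and turns lie within -1 to 1; 1 stands for 200 mm of shift or 90 degrees of turn. Its arguments: {"type":"object","properties":{"commands":{"type":"array"},"jaw":{"type":"number"},"grip_force":{"type":"number"}},"required":["commands"]}

```bash
ls; mkdir -p pics
python3 - <<'E'
from plant import robot
import cv2,numpy as np
for n in("top","side"):
    im=robot.grab_frame(n); cv2.imwrite(f"pics/{n}0.png",im[:,:,::-1])
    c=robot.calibration(n); print(n,np.round(c["K"],1).tolist(),c["dist_coeffs"],c["xyz"],np.round(c["rotation"],3).tolist())
s=robot.sense(); print(s["tool_pos"],s["tcp_rot"],s["time_s"],s["force"])
E
```

```text
pics
top [[542.8, 0.0, 292.3], [0.0, 542.8, 208.3], [0.0, 0.0, 1.0]] [-0.01071067  0.          0.          0.          0.        ] [ 0.36188525 -0.04430649  1.51936534] [-0.705, 0.706, -0.047, 0.049]
side [[491.1, 0.0, 283.2], [0.0, 491.1, 207.4], [0.0, 0.0, 1.0]] [-0.1813215  0.         0.         0.         0.       ] [0.33873385 1.11182361 0.84185357] [-0.087, 0.879, -0.468, 0.035]
[ 0.21678025 -0.53196386  0.21375968] [ 9.81353230e-01  1.92211194e-01  8.64951204e-06 -8.33093746e-04] 0.1 [-0.46539757  0.0015912  -0.59468426]
```

View pics/top0.png

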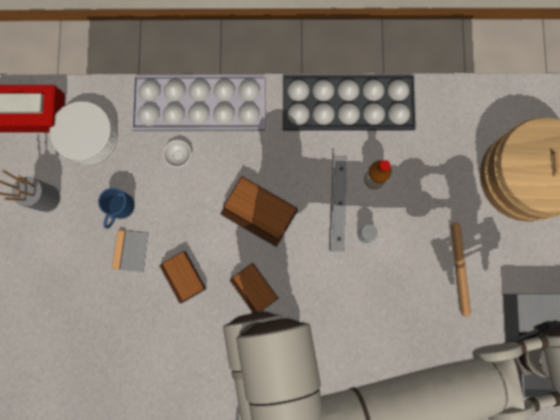

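View pics/side0.png

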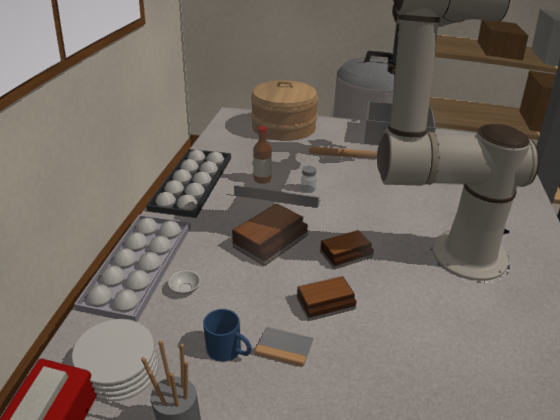

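The top view shows three dark wooden blocks, at about (260,210), (183,276) and (254,289). The one at (260,210) has a long side of about 64 px, or 180 mm. The other two are much smaller, so they are the look-alikes. The bar is at about column 338, rows 155–250, with its stop face to the left. I'll confirm the block in an enlarged crop and measure it.

```bash
cat > h.py <<'E'
from plant import robot
import cv2,numpy as np
from scipy.spatial.transform import Rotation as R
def cal(n):
    c=robot.calibration(n); r=np.array(c["rotation"]); r=R.from_quat(r).as_matrix() if r.size==4 else r
    return np.array(c["K"]),np.array(c["dist_coeffs"]),np.array(c["xyz"]),r
def ray(n,p,z):
    K,d,t,r=cal(n); u=cv2.undistortPoints(np.float64(p).reshape(-1,1,2),K,d).reshape(-1,2)
    v=np.c_[u,np.ones(len(u))]@r.T; s=(z-t[2])/v[:,2]; return (t+v*s[:,None])[:,:2]
def pix(n,P):
    K,d,t,r=cal(n); return cv2.projectPoints(np.float64(P).reshape(-1,1,3),cv2.Rodrigues(r.T)[0],-r.T@t,K,d)[0].reshape(-1,2)
def brown(im):
    h=cv2.cvtColor(im,cv2.COLOR_RGB2HSV); m=((h[...,1]>110)&((h[...,0]<14)|(h[...,0]>172))&(h[...,2]<190)).astype(np.uint8)
    return cv2.morphologyEx(m,cv2.MORPH_OPEN,np.ones((3,3)))
E
python3 - <<'E'
from h import *
im=robot.grab_frame("top"); m=brown(im)
cs,_=cv2.findContours(m,0,1)
for c in cs:
    if cv2.contourArea(c)>200:
        r=cv2.minAreaRect(c); b=cv2.boxPoints(r); print(np.round(b).tolist(),cv2.contourArea(c),np.round(ray("top",b,.06)*1000).tolist(),np.round(np.array(r[1])*1.46/542.8*1000))
g=ray("top",[[331,152],[331,250],[347,155],[346,250]],.038);print(np.round(g,3).tolist())
cr=im[130:310,140:380]; e=cv2.resize(cr,None,fx=3.3,fy=3.3,interpolation=2); cv2.imwrite("pics/crop1.png",e[:,:,::-1])
E
```

```text
[[230.0, 279.0], [252.0, 263.0], [278.0, 299.0], [256.0, 315.0]] 995.5 [[371.0, 129.0], [414.0, 70.0], [319.0, -0.0], [277.0, 59.0]] [119.  74.]
[[159.0, 264.0], [184.0, 250.0], [205.0, 288.0], [180.0, 302.0]] 1140.5 [[411.0, 319.0], [448.0, 253.0], [347.0, 195.0], [311.0, 260.0]] [117.  76.]
[[220.0, 212.0], [241.0, 176.0], [297.0, 209.0], [275.0, 245.0]] 2383.0 [[551.0, 159.0], [652.0, 101.0], [561.0, -51.0], [462.0, 7.0]] [174. 114.]
[[-0.0, 85.0], [64.0, 85.0], [64.0, 131.0], [0.0, 131.0]] 1734.0 [[913.0, 785.0], [913.0, 603.0], [779.0, 596.0], [780.0, 775.0]] [124. 172.]
[[0.723, -0.147], [0.45, -0.144], [0.715, -0.191], [0.45, -0.185]]
```

View pics/crop1.png

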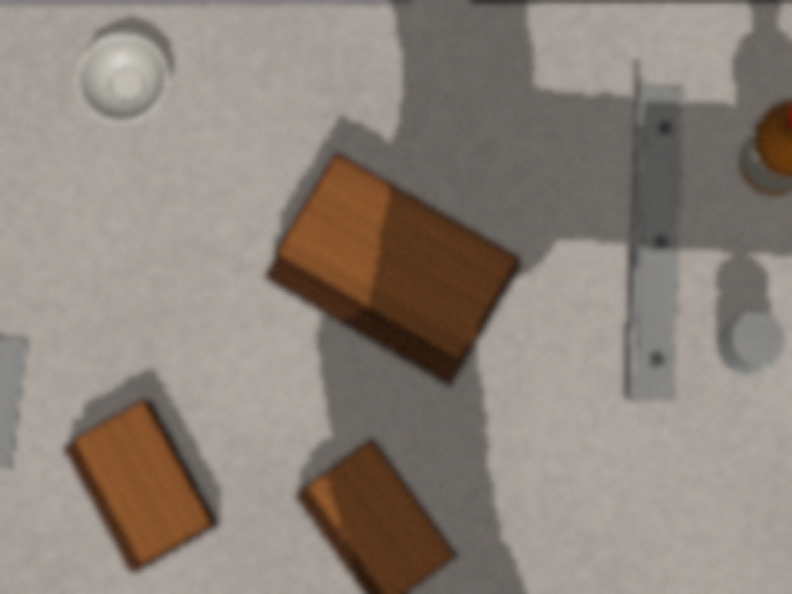

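The crop confirms the block at top-view (260,210), with its step strip on the lower-left side. The plain side's top corners are at about (242.4,176.4) and (297,209.7). The bar's stop-face edge runs from (332.7,148.2) to (330.3,250.6).

```bash
cat >> h.py <<'E'
BAR=None
def plain(a,b):
    """plain-side top corners +x (a), -x (b) pixels -> pose"""
    P,Q=ray("top",[a,b],.06); d=P-Q; th=np.arctan2(d[1],d[0]); u=d/np.hypot(*d); n=np.array([-u[1],u[0]])
    c=(P+Q)/2+.06*n
    print("len",np.round(np.hypot(*d),3),"th",round(np.degrees(th),1),"c",np.round(c,3))
    return c,th,u,n
def corners(c,th):
    u=np.array([np.cos(th),np.sin(th)]);n=np.array([-u[1],u[0]])
    for s,t in((90,60),(-90,60),(-90,-60),(90,-60)): print((s,t),np.round(c+u*s/1e3+n*t/1e3,3))
E
python3 - <<'E'
from h import *
c,th,u,n=plain((242.4,176.4),(297,209.7)); corners(c,th)
for z in(0,.038): print(z,np.round(ray("top",[[332.7,148.2],[330.3,250.6]],z),4).tolist())
print("dish,jar,bottle,mug",np.round(ray("top",[[178,153],[369,233],[380,170],[116,205]],.03),3).tolist())
# check foot corner prediction
for s,t in((90,60),(-90,60)):
    p=c+u*s/1e3+n*t/1e3; print(pix("top",[[*p,0],[*p,.042]]).round(1).tolist())
E
```

```text
len 0.175 th 58.3 c [0.553 0.055]
(90, 60) [0.549 0.163]
(-90, 60) [0.454 0.01 ]
(-90, -60) [ 0.556 -0.053]
(90, -60) [0.651 0.1  ]
0 [[0.7436, -0.1544], [0.4503, -0.1444]]
0.038 [[0.734, -0.1516], [0.4481, -0.1419]]
dish,jar,bottle,mug [[0.723, 0.283], [0.497, -0.249], [0.673, -0.284], [0.576, 0.451]]
[[221.0, 215.7], [218.9, 213.8]]
[[275.1, 249.2], [274.6, 248.2]]
```

play_rows(commands=[{"slide": [0,0,0],"rot": [0,0,-0.755]},{"slide": [0,0,0],"rot": [0,0,-0.755]},{"slide": [0,0,0],"rot": [0,0,-0.755]},{"slide": [0,0,0],"rot": [0,0,-0.755]},{"slide": [0,0,0],"rot": [0,0,-0.755]},{"slide": [0,0,0],"rot": [0,0,-0.755]},{"slide": [0,0,0],"rot": [0,0,-0.755]},{"slide": [0,0,0],"rot": [0,0,-0.755]},{"slide": [0,0,0],"rot": [0,0,-0.755]}], jaw=0)

```text
time_s: 1.05
tool_pos: [0.2168, -0.5323, 0.2142]
tcp_rot: [0.706, 0.708, 0.0, -0.0]
force: [-0.1, 0.4, -0.1]
grip_width: 0.243
grasp_force: 0.0
```

play_rows(commands=[{"slide": [0.88,0.36,0],"rot": [0,0,0]},{"slide": [0.88,0.36,0],"rot": [0,0,0]},{"slide": [0.88,0.36,0],"rot": [0,0,0]},{"slide": [0.88,0.36,0],"rot": [0,0,0]}])

```text
time_s: 1.45
tool_pos: [0.289, -0.354, 0.2143]
tcp_rot: [0.708, 0.707, 0.0, -0.0]
force: [0.4, -0.2, -0.7]
grip_width: 0.007
grasp_force: 0.0
```

play_rows(commands=[{"slide": [0.88,0.36,0],"rot": [0,0,0]},{"slide": [0.88,0.36,0],"rot": [0,0,0]},{"slide": [0.88,0.36,0],"rot": [0,0,0]},{"slide": [0.88,0.36,0],"rot": [0,0,0]}])

```text
time_s: 1.85
tool_pos: [0.3606, -0.1778, 0.2146]
tcp_rot: [0.708, 0.707, 0.0, 0.0]
force: [-0.5, -0.1, -0.4]
grip_width: 0.006
grasp_force: 0.0
```

play_rows(commands=[{"slide": [0.88,0.36,0],"rot": [0,0,0]},{"slide": [0.88,0.36,0],"rot": [0,0,0]},{"slide": [0.88,0.36,0],"rot": [0,0,0]},{"slide": [0.88,0.36,0],"rot": [0,0,0]}])

```text
time_s: 2.25
tool_pos: [0.4323, -0.0015, 0.2147]
tcp_rot: [0.707, 0.707, 0.0, 0.0]
force: [0.0, -0.8, 0.9]
grip_width: 0.003
grasp_force: 0.0
```

play_rows(commands=[{"slide": [0.88,0.36,0],"rot": [0,0,0]},{"slide": [0.88,0.36,0],"rot": [0,0,0]},{"slide": [0.88,0.36,0],"rot": [0,0,0]},{"slide": [0.88,0.36,0],"rot": [0,0,0]},{"slide": [0.88,0.36,0],"rot": [0,0,0]},{"slide": [0.88,0.36,0],"rot": [0,0,0]}])

```text
time_s: 2.85
tool_pos: [0.5032, 0.1725, 0.2141]
tcp_rot: [0.707, 0.708, -0.001, -0.0]
force: [-1.1, 0.0, -0.0]
grip_width: 0.001
grasp_force: 0.0
```

play_rows(commands=[{"slide": [0,0,0.25],"rot": [0,0,0]},{"slide": [0,0,0.5],"rot": [0,0,0]},{"slide": [0,0,0.75],"rot": [0,0,0]},{"slide": [0,0,0.9],"rot": [0,0,0]},{"slide": [0,0,0.97],"rot": [0,0,0]},{"slide": [0,0,0.97],"rot": [0,0,0]}])

```text
time_s: 3.45
tool_pos: [0.502, 0.1709, 0.0193]
tcp_rot: [0.707, 0.707, -0.001, -0.001]
force: [-0.3, 0.2, 0.7]
grip_width: 0.004
grasp_force: 0.0
```

play_rows(commands=[{"slide": [0,0.05,0],"rot": [0,0,0]},{"slide": [0,0.1,0],"rot": [0,0,0]},{"slide": [0,0.15,0],"rot": [0,0,0]},{"slide": [0,0.2,0],"rot": [0,0,0]},{"slide": [0,0.24,0],"rot": [0,0,0]},{"slide": [0,0.28,0],"rot": [0,0,0]},{"slide": [0,0.32,0],"rot": [0,0,0]},{"slide": [0,0.36,0],"rot": [0,0,0]},{"slide": [0,0.36,0],"rot": [0,0,0]}])

```text
time_s: 4.35
tool_pos: [0.5766, 0.1721, 0.0207]
tcp_rot: [0.707, 0.708, 0.0, 0.0]
force: [-0.6, 0.9, -1.0]
grip_width: 0.004
grasp_force: 0.0
```

Run:
```python
from h import *
im=robot.grab_frame("top"); cv2.imwrite("pics/t2.png",cv2.resize(im[110:310,130:390],None,fx=3,fy=3,interpolation=2)[:,:,::-1])
```

```text
(no output)
```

View pics/t2.png

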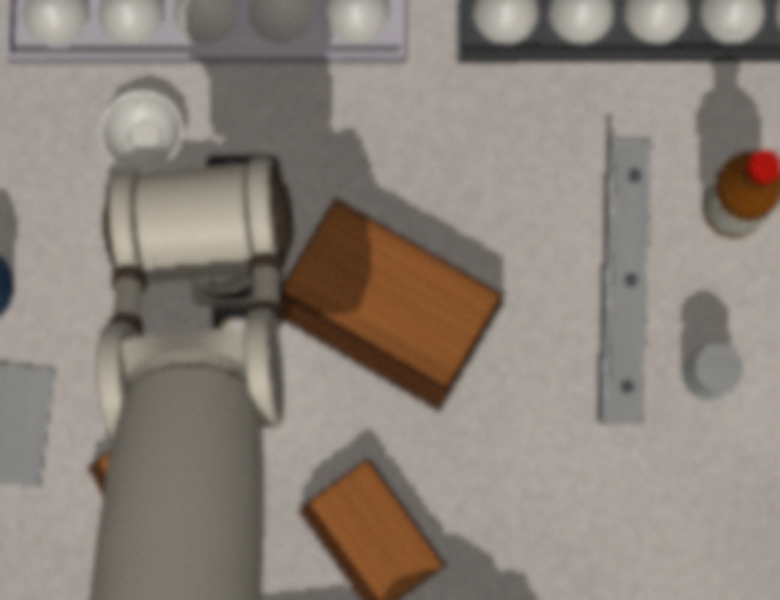

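The plain corners are still at about (242.7,176.7) and (296.7,209.3), so the block hasn't moved: the tip passed just outside the corner. I'll back off, shift in and push again.

play_rows(commands=[{"slide": [0.02,-0.15,0],"rot": [0,0,0]},{"slide": [0.02,-0.3,0],"rot": [0,0,0]},{"slide": [0.0,-0.43,0],"rot": [0,0,0]},{"slide": [-0.07,-0.43,0],"rot": [0,0,0]},{"slide": [-0.12,-0.43,0],"rot": [0,0,0]},{"slide": [-0.12,-0.43,0],"rot": [0,0,0]}])

```text
time_s: 5.0
tool_pos: [0.4909, 0.1467, 0.0211]
tcp_rot: [0.707, 0.707, 0.001, 0.001]
force: [0.8, -0.4, -1.1]
grip_width: 0.007
grasp_force: 0.0
```

play_rows(commands=[{"slide": [0,0.05,0],"rot": [0,0,0]},{"slide": [0,0.1,0],"rot": [0,0,0]},{"slide": [0,0.14,0],"rot": [0,0,0]},{"slide": [0,0.18,0],"rot": [0,0,0]},{"slide": [0,0.22,0],"rot": [0,0,0]},{"slide": [0,0.26,0],"rot": [0,0,0]},{"slide": [-0.01,0.3,0],"rot": [0,0,0]},{"slide": [-0.02,0.34,0],"rot": [0,0,0]},{"slide": [-0.03,0.38,0],"rot": [0,0,0]},{"slide": [-0.03,0.38,0],"rot": [0,0,0]}])

```text
time_s: 6.0
tool_pos: [0.5661, 0.1427, 0.0203]
tcp_rot: [0.706, 0.708, 0.0, -0.001]
force: [-0.6, 2.0, 0.1]
grip_width: 0.006
grasp_force: 1.0
```

```bash
cat >> h.py <<'E'
def quad(im,save=None):
    """4-side outline of the block silhouette in the top view (largest brown blob near the block)"""
    m=brown(im); cs,_=cv2.findContours(m,0,1)
    cs=[c for c in cs if cv2.contourArea(c)>800 and c[:,0,0].min()>150 and c[:,0,1].max()<275]
    c=max(cs,key=cv2.contourArea); print("area",cv2.contourArea(c))
    return cv2.approxPolyDP(cv2.convexHull(c),4,True)[:,0]
E
python3 - <<'E'
from h import *
im=robot.grab_frame("top"); print(quad(im).tolist())
E
```

```text
area 2228.0
[[253, 169], [296, 215], [268, 241], [238, 209], [240, 181]]
```

Run:
```python
from h import *
c,th,u,n=plain((253,168.5),(296.5,215)); corners(c,th)
```

```text
len 0.175 th 42.8 c [0.567 0.054]
(90, 60) [0.592 0.159]
(-90, 60) [0.46  0.037]
(-90, -60) [ 0.541 -0.052]
(90, -60) [0.674 0.071]
```

play_rows(commands=[{"slide": [-0.015,0.03,0],"rot": [0,0,0]},{"slide": [-0.03,0.06,0],"rot": [0,0,0]},{"slide": [-0.05,0.09,0],"rot": [0,0,0]},{"slide": [-0.07,0.12,0],"rot": [0,0,0]},{"slide": [-0.1,0.14,0],"rot": [0,0,0]},{"slide": [-0.13,0.16,0],"rot": [0,0,0]},{"slide": [-0.16,0.18,0],"rot": [0,0,0]},{"slide": [-0.16,0.18,0],"rot": [0,0,0]}])

```text
time_s: 6.85
tool_pos: [0.6021, 0.1102, 0.0205]
tcp_rot: [0.707, 0.708, 0.0, 0.0]
force: [0.2, 0.8, -0.1]
grip_width: 0.005
grasp_force: 0.7
```

Run:
```python
from h import *
im=robot.grab_frame("top"); q=quad(im);print(q.tolist())
i=np.argmin(q[:,1]); j=np.argmax(q[:,0]); c,th,u,n=plain(q[i],q[j]); corners(c,th)
```

```text
area 2260.5
[[277, 165], [301, 223], [264, 238], [250, 198], [256, 173]]
len 0.173 th 22.2 c [0.579 0.026]
(90, 60) [0.639 0.116]
(-90, 60) [0.473 0.048]
(-90, -60) [ 0.518 -0.063]
(90, -60) [0.685 0.005]
```

play_rows(commands=[{"slide": [0.15,0,0],"rot": [0,0,0]},{"slide": [0.27,0,0],"rot": [0,0,0]},{"slide": [0.27,0,0],"rot": [0,0,0]}])

```text
time_s: 7.2
tool_pos: [0.6013, 0.1664, 0.0207]
tcp_rot: [0.705, 0.709, 0.0, 0.0]
force: [0.7, -0.4, 1.1]
grip_width: 0.007
grasp_force: 0.0
```

play_rows(commands=[{"slide": [0,0,0],"rot": [0,0,0.022]},{"slide": [0,0,0],"rot": [0,0,0.022]},{"slide": [0,0,0],"rot": [0,0,0.022]},{"slide": [0,0,0],"rot": [0,0,0.022]},{"slide": [0,0,0],"rot": [0,0,0.022]},{"slide": [0,0,0],"rot": [0,0,0.022]},{"slide": [0,0,0],"rot": [0,0,0.022]},{"slide": [0,0,0],"rot": [0,0,0.022]}], jaw=1)

```text
time_s: 8.0
tool_pos: [0.6015, 0.1642, 0.0206]
tcp_rot: [0.719, 0.696, -0.0, 0.0]
force: [-0.3, 0.5, -0.4]
grip_width: 0.676
grasp_force: 0.0
```

Run:
```python
from h import *
im=robot.grab_frame("top")
g=cv2.GaussianBlur(cv2.cvtColor(im,6+1),(0,0),.7).astype(float)
L=[];Rr=[]
for r in range(160,246,3):
    d=g[r,324:352]; gr=np.gradient(d)
    k=np.argmin(gr[2:14])+2; s=slice(k-1,k+2); L.append((324+k,r,round(gr[k],1)))
    k=np.argmax(np.abs(gr[16:]))+16; Rr.append((324+k,r,round(gr[k],1)))
print(L);print(Rr)
from numpy import polyfit
for nm,E in(("L",L),("R",Rr)):
    E=np.array(E); W=ray("top",E[:,:2],0 if nm=="L" else .005); 
    p=np.polyfit(W[:,0],W[:,1],1); k=abs(W[:,1]-np.polyval(p,W[:,0]))<.004; p=np.polyfit(W[k,0],W[k,1],1)
    print(nm,np.degrees(np.arctan(p[0])),np.polyval(p,[.45,.585,.72]),k.sum())
cv2.imwrite("pics/t3.png",cv2.resize(im[130:270,200:370],None,fx=4,fy=4,interpolation=2)[:,:,::-1])
```

```text
[(np.int64(331), 160, np.float64(-18.5)), (np.int64(331), 163, np.float64(-18.5)), (np.int64(331), 166, np.float64(-17.5)), (np.int64(330), 169, np.float64(-17.0)), (np.int64(330), 172, np.float64(-16.0)), (np.int64(330), 175, np.float64(-17.5)), (np.int64(330), 178, np.float64(-18.5)), (np.int64(330), 181, np.float64(-19.0)), (np.int64(330), 184, np.float64(-20.0)), (np.int64(330), 187, np.float64(-19.0)), (np.int64(330), 190, np.float64(-19.5)), (np.int64(330), 193, np.float64(-17.5)), (np.int64(330), 196, np.float64(-18.0)), (np.int64(329), 199, np.float64(-17.5)), (np.int64(329), 202, np.float64(-17.0)), (np.int64(329), 205, np.float64(-18.0)), (np.int64(329), 208, np.float64(-18.5)), (np.int64(329), 211, np.float64(-18.0)), (np.int64(329), 214, np.float64(-20.0)), (np.int64(329), 217, np.float64(-19.5)), (np.int64(329), 220, np.float64(-19.0)), (np.int64(329), 223, np.float64(-18.5)), (np.int64(329), 226, np.float64(-18.0)), (np.int64(328), 229, np.float64(-17.5)), (np.int64(328), 232, np.float64(-16.5)), (np.int64(328), 235, np.float64(-18.0)), (np.int64(328), 238, np.float64(-
[... 652 characters left out ...]
2), 202, np.float64(15.0)), (np.int64(345), 205, np.float64(9.0)), (np.int64(345), 208, np.float64(8.5)), (np.int64(345), 211, np.float64(7.0)), (np.int64(345), 214, np.float64(9.0)), (np.int64(345), 217, np.float64(9.5)), (np.int64(345), 220, np.float64(8.5)), (np.int64(345), 223, np.float64(8.0)), (np.int64(344), 226, np.float64(7.0)), (np.int64(344), 229, np.float64(8.5)), (np.int64(344), 232, np.float64(9.0)), (np.int64(344), 235, np.float64(9.5)), (np.int64(341), 238, np.float64(15.0)), (np.int64(344), 241, np.float64(9.5)), (np.int64(344), 244, np.float64(8.0))]
L -2.5537979595562783 [-0.13701002 -0.14303125 -0.14905249] 29
R -2.4685447082451093 [-0.18150745 -0.18732743 -0.1931474 ] 25
```

View pics/t3.png

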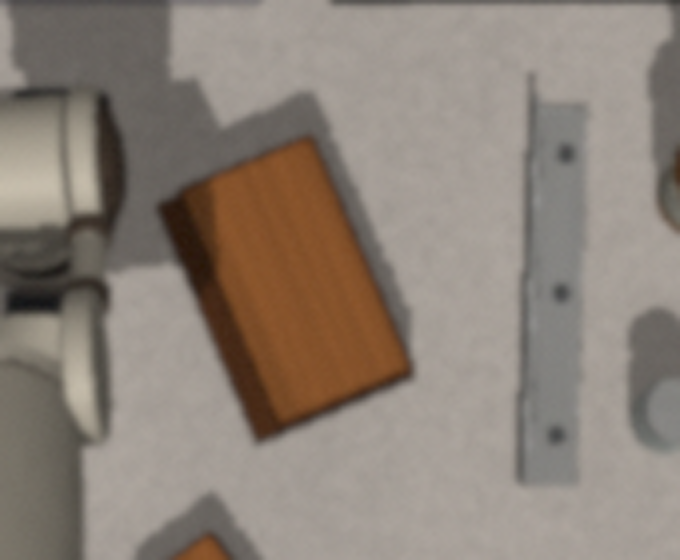

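Plain corners are now at about (278,164.5) and (302.7,223), so the block is turned about 22°. The bar is turned about -2.5°, with its face at y≈-0.145 and its centre at x≈0.586. Next I'll push with the open hand square to the bar, which should align the block.

play_rows(commands=[{"slide": [0,-0.1,0],"rot": [0,0,0.007]},{"slide": [0,-0.1,0],"rot": [0,0,0.007]},{"slide": [0,-0.1,0],"rot": [0,0,0.007]},{"slide": [0,-0.1,0],"rot": [0,0,0.007]}])

```text
time_s: 8.45
tool_pos: [0.5824, 0.1649, 0.0209]
tcp_rot: [0.722, 0.692, 0.0, 0.0]
force: [0.4, 0.9, -0.4]
grip_width: 0.997
grasp_force: 0.0
```

play_rows(commands=[{"slide": [-0.08,0,0],"rot": [0,0,0]},{"slide": [-0.16,0,0],"rot": [0,0,0]},{"slide": [-0.21,0,0],"rot": [0,0,0]},{"slide": [-0.25,0,0],"rot": [0,0,0]},{"slide": [-0.29,0,0],"rot": [0,0,0]},{"slide": [-0.33,0,0],"rot": [0,0,0]},{"slide": [-0.37,0,0],"rot": [0,0,0]},{"slide": [-0.41,0,0],"rot": [0,0,0]},{"slide": [-0.45,0,0],"rot": [0,0,0]},{"slide": [-0.45,0,0],"rot": [0,0,0]}])

```text
time_s: 9.45
tool_pos: [0.5782, 0.0741, 0.0211]
tcp_rot: [0.723, 0.691, 0.001, 0.0]
force: [-0.0, 0.4, 0.2]
grip_width: 0.998
grasp_force: 0.3
```

Run:
```python
from h import *
im=robot.grab_frame("top"); q=quad(im);print(q.tolist())
print(np.round(ray("top",q,.06),3).tolist(),np.round(ray("top",q,.0),3).tolist())
cv2.imwrite("pics/t4.png",cv2.resize(im[130:270,200:370],None,fx=4,fy=4,interpolation=2)[:,:,::-1])
```

```text
area 2190.5
[[296, 170], [306, 232], [266, 238], [270, 174]]
[[0.667, -0.049], [0.497, -0.075], [0.481, 0.032], [0.656, 0.022]] [[0.68, -0.049], [0.503, -0.077], [0.486, 0.036], [0.669, 0.025]]
```

View pics/t4.png

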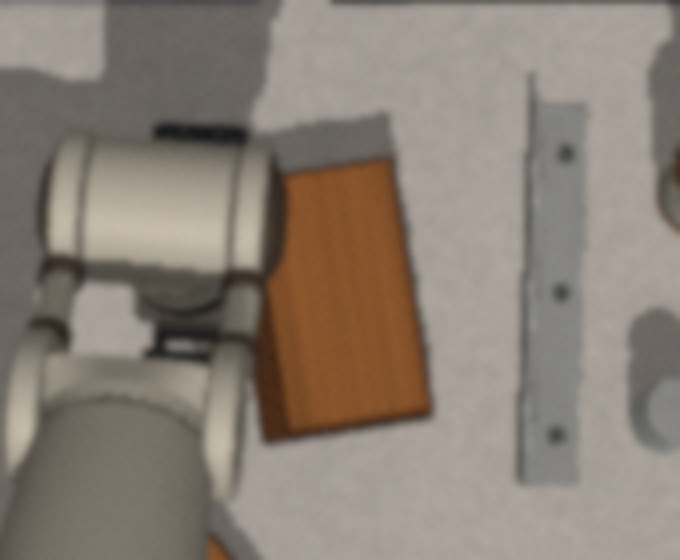

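Plain corners are at about (298.2,169.2) and (308,233.5), roughly 7° turned and 65 mm short of the bar. I'll keep pushing squarely.

play_rows(commands=[{"slide": [-0.04,0,0],"rot": [0,0,0]},{"slide": [-0.08,0,0],"rot": [0,0,0]},{"slide": [-0.12,0,0],"rot": [0,0,0]},{"slide": [-0.16,0,0],"rot": [0,0,0]},{"slide": [-0.19,0,0],"rot": [0,0,0]},{"slide": [-0.19,0,0],"rot": [0,0,0]}])

```text
time_s: 10.1
tool_pos: [0.5763, 0.0366, 0.0208]
tcp_rot: [0.723, 0.691, 0.0, 0.0]
force: [0.5, 1.3, 1.1]
grip_width: 0.997
grasp_force: 0.3
```

```bash
cat >> h.py <<'E'
def face(im):
    """plain-side top edge from right border of the brown mask"""
    m=brown(im); W=[]
    q=quad(im); r0,r1=q[:,1].min()+8,q[:,1].max()-14
    E=[(np.flatnonzero(m[r,230:335]).max()+230.5,r) for r in range(r0,r1)]
    w=ray("top",E,.06); p=np.polyfit(w[:,0],w[:,1],1)
    w2=ray("top",q,.06); print("th",round(np.degrees(np.arctan(p[0])),2),"y at .5,.585,.67",np.polyval(p,[.5,.585,.67]).round(4),"x",w2[:,0].min().round(3),w2[:,0].max().round(3),q.tolist())
E
python3 - <<'E'
from h import *
face(robot.grab_frame("top"))
E
```

```text
area 1791.5
th -0.83 y at .5,.585,.67 [-0.0895 -0.0907 -0.092 ] x 0.473 0.648 [[311, 177], [310, 241], [276, 240], [288, 177]]
```

play_rows(commands=[{"slide": [-0.04,0,0],"rot": [0,0,0]},{"slide": [-0.08,0,0],"rot": [0,0,0]},{"slide": [-0.12,0,0],"rot": [0,0,0]},{"slide": [-0.15,0,0],"rot": [0,0,0]},{"slide": [-0.18,0,0],"rot": [0,0,0]},{"slide": [-0.2,0,0],"rot": [0,0,0]},{"slide": [-0.21,0,0],"rot": [0,0,0]},{"slide": [-0.22,0,0],"rot": [0,0,0]},{"slide": [-0.22,0,0],"rot": [0,0,0]}])

```text
time_s: 11.05
tool_pos: [0.5736, -0.0054, 0.0205]
tcp_rot: [0.723, 0.691, 0.001, -0.001]
force: [0.1, 5.9, 2.4]
grip_width: 0.999
grasp_force: 3.3
```

Run:
```python
from h import *
im=robot.grab_frame("top"); face(im)
cv2.imwrite("pics/t5.png",cv2.resize(im[130:270,220:390],None,fx=4,fy=4,interpolation=2)[:,:,::-1])
```

```text
area 1599.5
th -2.19 y at .5,.585,.67 [-0.1282 -0.1314 -0.1347] x 0.473 0.642 [[326, 179], [325, 241], [292, 241], [307, 179]]
```

View pics/t5.png

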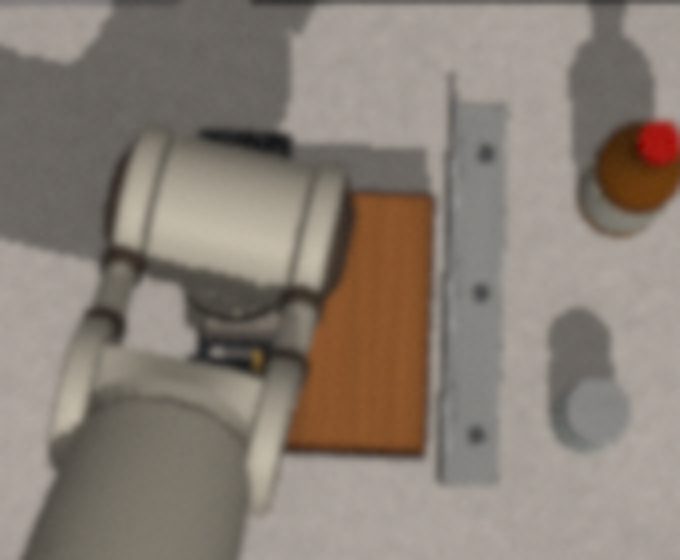

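The block is parallel to the bar with a gap of about 3–4 px, roughly 9 mm. Its lower end is inside the bar's end by about 19 mm. I'll close the gap slowly and watch the force.

play_rows(commands=[{"slide": [-0.01,0,0],"rot": [0,0,0]},{"slide": [-0.02,0,0],"rot": [0,0,0]},{"slide": [-0.03,0,0],"rot": [0,0,0]},{"slide": [-0.04,0,0],"rot": [0,0,0]},{"slide": [-0.04,0,0],"rot": [0,0,0]}])

```text
time_s: 11.6
tool_pos: [0.5732, -0.0133, 0.0205]
tcp_rot: [0.723, 0.691, 0.001, -0.001]
force: [0.3, 7.6, 3.2]
grip_width: 0.999
grasp_force: 3.5
```

play_rows(commands=[{"slide": [-0.008,0,0],"rot": [0,0,0]},{"slide": [-0.015,0,0],"rot": [0,0,0]},{"slide": [-0.015,0,0],"rot": [0,0,0]}])

```text
time_s: 11.9
tool_pos: [0.5731, -0.0162, 0.0205]
tcp_rot: [0.723, 0.691, 0.001, -0.001]
force: [0.3, 7.4, 2.2]
grip_width: 1.002
grasp_force: 3.7
```

play_rows(commands=[{"slide": [-0.01,0,0],"rot": [0,0,0]},{"slide": [-0.01,0,0],"rot": [0,0,0]}])

```text
time_s: 12.1
tool_pos: [0.573, -0.0165, 0.0206]
tcp_rot: [0.723, 0.691, 0.002, -0.002]
force: [1.3, 12.7, 3.6]
grip_width: 0.999
grasp_force: 6.7
```

play_rows(commands=[{"slide": [-0.01,0,0],"rot": [0,0,0]},{"slide": [-0.01,0,0],"rot": [0,0,0]}])

```text
time_s: 12.3
tool_pos: [0.573, -0.0166, 0.0206]
tcp_rot: [0.723, 0.691, 0.003, -0.004]
force: [1.5, 20.4, 4.1]
grip_width: 0.995
grasp_force: 10.1
```

Run:
```python
from h import *
im=robot.grab_frame("top"); face(im)
cv2.imwrite("pics/t6.png",cv2.resize(im[150:260,290:360],None,fx=5,fy=5,interpolation=2)[:,:,::-1])
```

```text
area 1535.0
th -2.31 y at .5,.585,.67 [-0.1402 -0.1436 -0.1471] x 0.47 0.642 [[330, 179], [329, 242], [297, 241], [313, 179]]
```

View pics/t6.png

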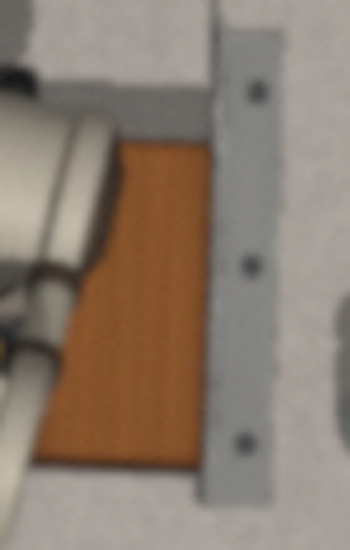

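The block is flush along the bar, with its lower end at about row 464 in the crop and the bar's end at about row 500. The force rose from 7 N to 20 N with the hand stopped, which confirms it's seated. I'll back off and lift clear.

play_rows(commands=[{"slide": [0.03,0,0],"rot": [0,0,0]},{"slide": [0.12,0,0],"rot": [0,0,0]},{"slide": [0.3,0,0],"rot": [0,0,0]},{"slide": [0.4,0,0],"rot": [0,0,0]},{"slide": [0.4,0,-0.2],"rot": [0,0,0]},{"slide": [0.4,0,-0.45],"rot": [0,0,0]},{"slide": [0.5,0,-0.7],"rot": [0,0,0]},{"slide": [0.7,0,-0.7],"rot": [0,0,0]},{"slide": [0.9,0,-0.7],"rot": [0,0,0]},{"slide": [0.9,0,-0.7],"rot": [0,0,0]}])

```text
time_s: 13.35
tool_pos: [0.5807, 0.1614, 0.1609]
tcp_rot: [0.721, 0.693, 0.0, -0.0]
force: [1.0, 0.1, -0.2]
grip_width: 0.998
grasp_force: 0.0
```

Run:
```python
from h import *
im=robot.grab_frame("top"); face(im)
cv2.imwrite("pics/t7.png",cv2.resize(im[80:320,80:400],None,fx=2.4,fy=2.4,interpolation=2)[:,:,::-1])
s=robot.sense(); print(s["tool_pos"],s["force"],s["time_s"])
```

```text
area 2567.5
th -1.34 y at .5,.585,.67 [-0.1406 -0.1426 -0.1446] x 0.47 0.642 [[331, 179], [329, 242], [288, 241], [291, 179]]
[0.58057263 0.15923048 0.16030151] [-0.54322538 -0.61882826 -0.05973845] 13.4
```

View pics/t7.png

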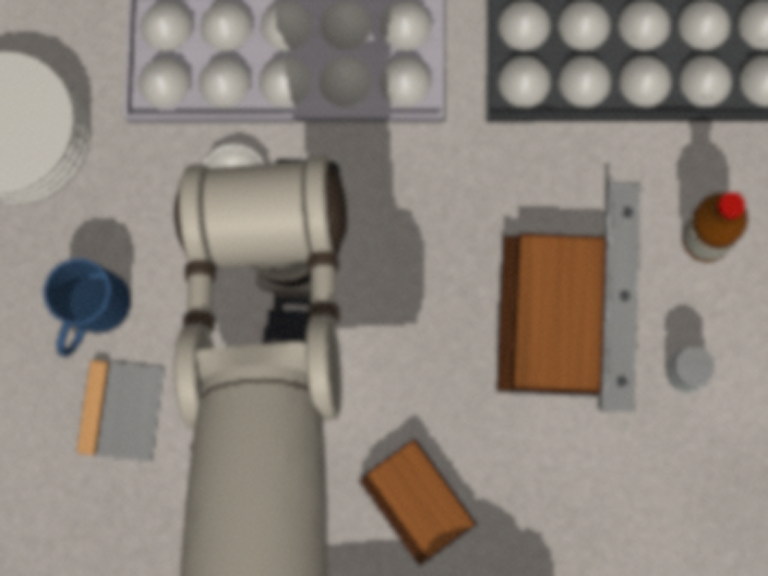

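Run:
```python
from h import *
im=robot.grab_frame("top")
s=cv2.GaussianBlur(cv2.cvtColor(im,cv2.COLOR_RGB2HSV)[...,1],(0,0),.7).astype(float)
E=[]
for r in range(184,236,2):
    g=-np.diff(s[r,320:340]); g[g<0]=0; k=np.argmax(g); sl=slice(max(k-2,0),k+3); E.append((320.5+(np.arange(len(g))[sl]@g[sl])/g[sl].sum(),r))
E=np.array(E); print(E[:,0].round(1).tolist())
w=ray("top",E,.06); p=np.polyfit(w[:,0],w[:,1],1); print(np.degrees(np.arctan(p[0])),np.polyval(p,[.47,.65]))
```

```text
[331.7, 331.6, 331.6, 331.5, 331.5, 331.4, 331.4, 331.4, 331.3, 331.2, 331.2, 330.9, 330.8, 330.8, 330.8, 330.7, 330.6, 330.6, 330.5, 330.5, 330.4, 330.4, 330.4, 330.2, 330.2, 330.2]
-2.4390545910085293 [-0.13949156 -0.14715871]
```

At sub-pixel precision the face angle is -2.44° against the bar's -2.5°, so the block is flush.

```bash
python3 -c "
from plant import robot
print(robot.job_done())"
```

```text
the job is handed in; nothing more can be done
None
```

The block was turned parallel to the bar before being pushed flush against it, its near end (the closer one to a bar end) about 19 mm inside the bar's end and the hand clear; the job is handed in at about 13.5 s, and no verdict came back.

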